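# Close the pressure canner evenly

### The job

Close the small pressure canner, whose lid lies slack on its rubber seal: tighten its four wing nuts clockwise a little at a time, going to the opposite nut next rather than to a neighbour; first until all four bear lightly on the lid and it lies level, still only part of the way down, then crosswise once more until the lid sits on the metal rim all round and every nut is firmly hand-tight. Do not let the lid cock to one side or overtighten a nut, and leave the other things on the table where they are.

Things in the scene. Friction and masses are not known exactly. Their poses are not given: they have to be found in the camera images.
- canner: Aluminium pressure canner that stands fast (heavy): pot 160 mm wide, two side handles, four ears. Origin at the centre of its underside; the ears' tops, the metal seat of the lid, are 118 mm above it (castings differ: it may lie up to 1.6 mm lower or higher). The wing nuts' axes are 100 mm from the centre, in its +x (a), +y (b), -x (c) and -y (d) directions: a is opposite c, b opposite d.
- lid: Aluminium lid with four 10 mm ears; only moves down and tips. Origin at the centre of its underside: at first 122.6 mm above the canner's origin, about 118 mm when on the metal; in between it squeezes a springy rubber seal (20 N/mm for the whole lid). Nearly flat round the nuts; a dial gauge at its middle, 46 mm wide, reaches 49 mm above the origin. z axis: its normal.
- wing_a: Black wing nut at the canner's +x: two upright wings 9 mm thick and 20 mm high reach 50 mm to either side of the axis (along its +x and -x). Origin on the axis, at half the wings' height; the lid's ear is 25 mm below it at contact, the hub 25 mm across, with a fixed steel stud up to 10 mm out of it. All four are alike: clockwise from above tightens, 3.6 mm down per rad; they stay when let go.
- wing_b: Same wing nut at the canner's +y. Each can be turned by pushing a wing sideways 35 to 45 mm from the axis, or by pinching it. The threads are stiff: 0.28 Nm (7 N at 40 mm) while slack, and 0.0036 Nm more per newton that the nut presses on the lid. From the start each turns 0.2 to 0.7 rad until it meets the lid, and 0.8 to 1.7 rad more until the lid is on the metal.
- wing_c: Same wing nut at the canner's -x. With all nuts 154.7 mm above the canner's origin the lid is level, some 2 mm above the seat, and the seal pushes back with about 12 N at each, too little to feel well; for all four to bear, the two pairs must be level within 0.4 mm. Tightening a pair takes up to 45 N off the other: tighten the first pair more, or go over it again.
- wing_d: Same wing nut at the canner's -y. On the metal the torque rises three times as fast, over 0.2 to 0.4 rad more: firmly hand-tight is 0.45 to 0.65 Nm (10.5 to 15 N at 43 mm; 50 to 100 N on the lid; above 80 N it slowly slips back); 0.7 Nm is too much. A finger that rubs along the wing feels up to a quarter more force, so count only the part square to the wing.
- tea_box: Bystander: printed cardboard tea box, 69 x 145 x 67 mm, origin under its centre.
- pasta_jar: Bystander: glass jar of pasta with a green cap, 89 mm across, 137 mm high, origin under its centre.
- mug: Bystander: white mug with a blue vine pattern, 104 mm high, origin under its centre.
- onion: Bystander: onion, 79 mm across, origin under its centre.
- apple: Bystander: apple, 70 mm across, origin under its centre.

How it is judged:
By the outcome, as a careful person would: the job done as asked, in the order asked, and still so for the second after the job is handed in, with the robot touching nothing.
It also fails if it takes over 72 s, if anything falls off the work surface, if the arm or the gripper's body presses on something with over 40 N, if the wrist force passes 120 N, or if a joint passes its speed limit or range.

### The arm

A 6-joint arm with a two-finger parallel gripper is mounted at the origin on a cart in front of the work surface, level with it; the furniture and walls round the work are solid. World frame = base frame: x ahead of the robot, y to its left, z up, the work surface at z = 0. Lengths are in m, angles in rad, forces in N, time in s.
With the tool pointing down it reaches from about 0.35 to 0.85 m from the base axis. Payload 8.1 kg.
Tool frame: the origin (TCP) lies at the very end of the fingers, on their centre line; the grasp point (between the pads) lies 19 mm behind it; z points along the fingers, y is the line along which they close (so a half turn about z gives the same grasp; the last joint's range is limited). The gripper opens to 93 mm and grips with 3 to 60 N. Pads are 15 mm wide; open, the fingers measure 128 mm over their backs; the gripper's body (75 mm by 188 mm) begins 65 mm behind the grasp point.
Start: joints at [1.203, 0.13, 1.488, -0, 1.523, -0.085], TCP at [0.167, 0.576, 0.187] pointing down, gripper open.
Joint ranges: [-2.96, 2.96], [-0.89, 2.26], [0.02, 2.5], [-1.34, 4.48], [0, 2.73], [-2.66, 2.66]. Speed limits (rad/s): [2.39, 2.39, 2.79, 3.14, 3.14, 3.14].

### API

Orientations are given as a 3x3 rotation matrix whose columns are the frame's x, y, z axes.
In Python, from rig import manip, snapshot gives the robot as it stands. Calls block until the motion is done:
- manip.reach(position, orientation): joint-space move of the TCP to a pose.
- manip.move_l(position, orientation=None, feed=0.15, f_stop=None): straight line of the TCP; orientation=None keeps the orientation; feed is the mean speed in m/s. With f_stop (N) it stops when the force on the tool has changed by that much, and returns True; else False.
- manip.goto_joints(angles): joint-space move.
- manip.gripper_to(opening, effort=None): finger opening in m; effort is the grip in N (None keeps the last); returns when the fingers have stopped.
- manip.sleep(seconds).
- manip.solve_ik(position, orientation): joint angles nearest the present ones, or None.
- manip.observe(): the state.
- snapshot(name): name is "scene" or "top" or "wrist"; returns a dict with "frame" (420x560x3 uint8, red, green, blue), "K" (3x3 intrinsics, pixels), "dist" ([k1, k2, p1, p2, k3] as OpenCV has them; the pictures are not rectified), "cam_to_world" (4x4, takes a point from camera to world coordinates). Camera axes: x right, y up, looking along -z (the intrinsics and any distortion apply to the point x, -y, -z); pixel columns grow to the right and rows downward; lengths in m; the calibration is good to about 2 mm. A picture is of the moment at which its call begins. There is no depth.
A pose or a line that the arm cannot do raises manip.IKError and nothing moves.
- manip.hand_in(): hands the job in; it is judged then, once.
The state is a dict: "time_s": time; "joint_positions": joint angles; "dq": joint speeds; "joint_efforts": joint torques, N m; "eef_pos": TCP position; "eef_rot": TCP orientation; "force": force on the tool from outside, world axes, zero at the start; "wrist_torque": the same for the moment, N m; "gripper_width": finger opening in m; "grasp_force": force on a finger pad.
Only numpy, scipy, OpenCV 4.12 (cv2) and the standard library are available. Lean on these libraries where they do the work, as an engineer would, in place of code of your own. Each camera call takes 0.05 s, during which the arm holds its last target. There are 200 camera calls.

## Working session

There is one attempt and no reset: what is moved stays moved. The work goes in short steps, each a Python script; the robot and the scene stay as the last script left them, time stands still between calls to the robot, and variables do not carry over. Pictures are saved under pics/ and viewed, at most 10 in all, crops included, and the job is handed in when it is done.

```bash
ls; mkdir -p pics
python3 - <<'E'
from rig import manip, snapshot
import cv2,numpy as np
for n in ["scene","top","wrist"]:
    s=snapshot(n); cv2.imwrite(f"pics/{n}0.png",s["frame"][:,:,::-1])
    print(n,s["K"].tolist() if hasattr(s["K"],'tolist') else s["K"],s["dist"],np.round(s["cam_to_world"],3).tolist())
o=manip.observe();print(o)
E
```

```text
pics
scene [[473.2494749952182, 0.0, 282.2845041542454], [0.0, 473.2494749952182, 208.8463778620863], [0.0, 0.0, 1.0]] [-0.01570923  0.          0.          0.          0.        ] [[0.645, 0.308, -0.699, -0.442], [-0.764, 0.243, -0.598, -0.811], [-0.014, 0.92, 0.392, 0.631], [0.0, 0.0, 0.0, 1.0]]
top [[487.8356359439095, 0.0, 282.0117797075471], [0.0, 487.8356359439095, 195.1029448975182], [0.0, 0.0, 1.0]] [-0.13619956  0.          0.          0.          0.        ] [[0.023, 0.975, -0.219, 0.23], [-1.0, 0.024, -0.002, -0.029], [0.003, 0.219, 0.976, 1.309], [0.0, 0.0, 0.0, 1.0]]
wrist [[328.8257703157226, 0.0, 278.2438311372657], [0.0, 328.8257703157226, 208.97094541200013], [0.0, 0.0, 1.0]] [-0.05828191  0.          0.          0.          0.        ] [[0.279, -0.931, -0.237, 0.1], [0.96, 0.269, 0.071, 0.596], [-0.002, -0.248, 0.969, 0.383], [0.0, 0.0, 0.0, 1.0]]
{'time_s': 0.15, 'joint_positions': array([ 1.20258984e+00,  1.30977795e-01,  1.48902599e+00, -2.79557679e-05,
        1.52300006e+00, -8.54328412e-02]), 'dq': array([-0.00015932, -0.00042261, -0.00169477, -0.00245214, -0.0013218 ,
       -0.00101464]), 'joint_efforts': array([ 3.66568320e-04, -5.60468209e+01, -4.92341316e+01,  7.69168488e-02,
        3.03771067e-02, -8.30197359e-05]), 'eef_pos': array([0.16724644, 0.57571724, 0.18613609]), 'eef_rot': array([[-9.60285586e-01,  2.79018567e-01, -4.81895176e-04],
       [ 2.79018968e-01,  9.60284674e-01, -1.32665476e-03],
       [ 9.25952413e-05, -1.40842534e-03, -9.99999004e-01]]), 'force': array([1.2284548 , 0.37680678, 0.13949295]), 'wrist_torque': array([0.02242186, 0.01332127, 0.00053866]), 'grasp_force': 0.0, 'gripper_width': 0.09314103290977162}
```

View pics/scene0.png

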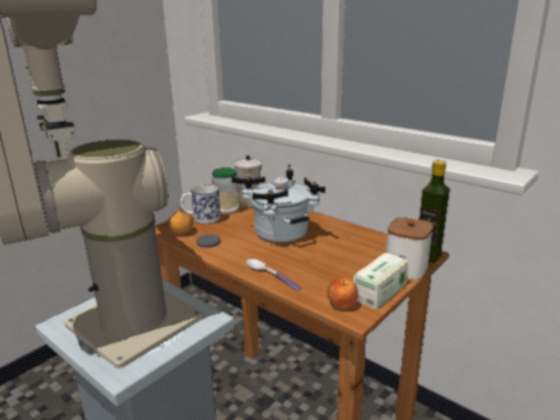

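View pics/top0.png

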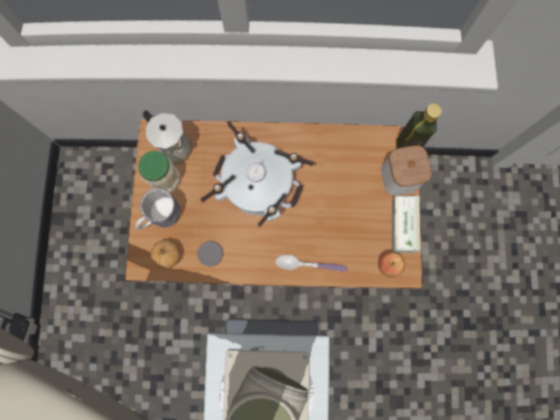

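The scene view shows the canner in the middle of the table. In the top view its gauge is near (257,173), with black wing nuts near (240,135), (294,157), (271,210) and (217,187). The moka pot, jar and mug stand to its left. I'll take a closer wrist view next.

```bash
cat > h.py <<'E'
from rig import manip, snapshot
import cv2, numpy as np
def Rz(a):  # tool down, tool x at world angle a
    c,s=np.cos(a),np.sin(a); return np.array([[c,s,0],[s,-c,0],[0,0,-1.]])
def cast(s,uv,z):
    uv=np.asarray(uv,float).reshape(-1,1,2)
    n=cv2.undistortPoints(uv,np.array(s["K"]),np.array(s["dist"])).reshape(-1,2)
    T=np.array(s["cam_to_world"]); d=np.c_[n[:,0],-n[:,1],-np.ones(len(n))]@T[:3,:3].T
    return T[:3,3]+d*((z-T[2,3])/d[:,2])[:,None]
E
python3 - <<'E'
from h import *
s=snapshot("top")
c=cast(s,[(257,173)],.172)[0]; P=cast(s,[(240,135),(294,157),(271,210),(217,187)],.168)
print(c,P[:,:2],P[:,:2].mean(0))
m=P[:,:2].mean(0)
manip.reach([m[0],m[1]-.13,.33],Rz(np.pi/2))
s=snapshot("wrist"); cv2.imwrite("pics/w1.png",s["frame"][:,:,::-1]); np.save("w1.npy",s,allow_pickle=True)
o=manip.observe(); print(o["time_s"],o["eef_pos"],o["joint_positions"])
E
```

```text
[0.5381438  0.03457463 0.172     ] [[ 0.63552653  0.0803166 ]
 [ 0.58186235 -0.05407293]
 [ 0.44888257 -0.00169158]
 [ 0.50206824  0.13005824]] [0.54208492 0.03865258]
2.9917 [ 0.54217137 -0.0905456   0.32979991] [-2.58884828e-01 -1.89339698e-02  1.38566984e+00  1.72402497e-04
  1.77517182e+00 -2.60161847e-01]
```

View pics/w1.png

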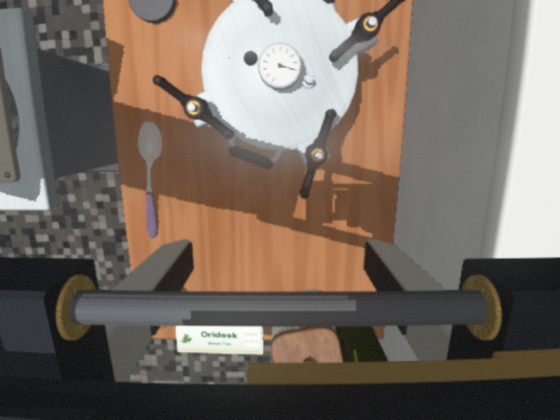

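The wrist view shows three nuts with hubs at about (196,106), (318,154) and (371,22), and the gauge at (280,66). The fourth nut is cut off at the top, so I'll shift the camera and segment the wings.

Run:
```python
from h import *
manip.move_l([.542,-.012,.33],feed=.2)
s=snapshot("wrist"); im=s["frame"]
cv2.imwrite("pics/w2.png",im[:,:,::-1]); np.save("w2.npy",s,allow_pickle=True)
hsv=cv2.cvtColor(im,cv2.COLOR_RGB2HSV)
m=((hsv[:,:,2]<60)).astype(np.uint8)
g=cast(s,np.array([[u,v] for v in range(420) for u in range(560)]),.169)[:,:2].reshape(420,560,2)
P=np.array([[ .6355,.0803],[.5819,-.0541],[.4489,-.0017],[.5021,.1301]])
n,l,st,ce=cv2.connectedComponentsWithStats(m)
for i in range(1,n):
    if st[i,4]>150 and st[i,1]<240: 
        q=cast(s,[ce[i]],.169)[0]; print(i,st[i],ce[i].round(1),q.round(4),cv2.minAreaRect(np.argwhere(l==i)[:,::-1].astype(np.float32)))
vis=im[:,:,::-1].copy(); vis[m>0]=(0,0,255); cv2.imwrite("pics/w2m.png",np.vstack([im[:280,:,::-1],vis[:280]]))
```

```text
49 [  45   94   66   39 1029] [ 75.5 111.1] [0.3223 0.073  0.169 ] ((76.67242431640625, 113.43104553222656), (65.52288818359375, 37.45351028442383), 4.763640880584717)
222 [300 189  30  69 530] [314.1 220. ] [ 0.5808 -0.0478  0.169 ] ((314.12957763671875, 223.01904296875), (19.816280364990234, 71.35025024414062), 8.365886688232422)
239 [228 206  45  18 286] [253.1 214.2] [ 0.5117 -0.0411  0.169 ] ((250.00003051757812, 213.00001525878906), (46.169254302978516, 8.22192096710205), 18.43494987487793)
```

View pics/w2m.png

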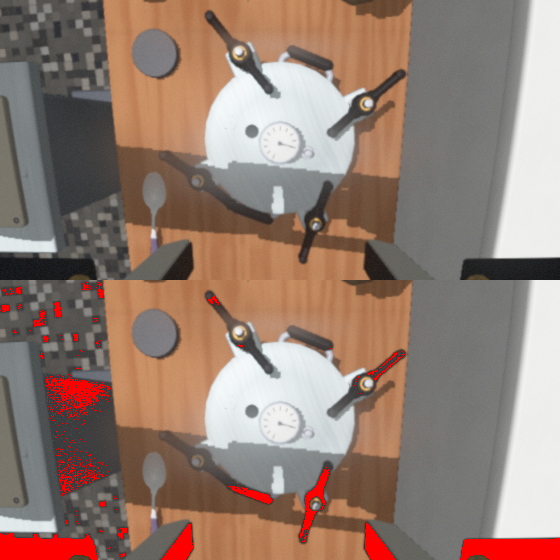

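Run:
```python
import cv2
im=cv2.imread("pics/w2.png")[5:270,148:413]
im=cv2.convertScaleAbs(cv2.resize(im,None,fx=2.25,fy=2.25,interpolation=cv2.INTER_CUBIC),alpha=1.5,beta=0)
cv2.imwrite("pics/w2c.png",im); print(im.shape)
```

```text
(596, 596, 3)
```

View pics/w2c.png

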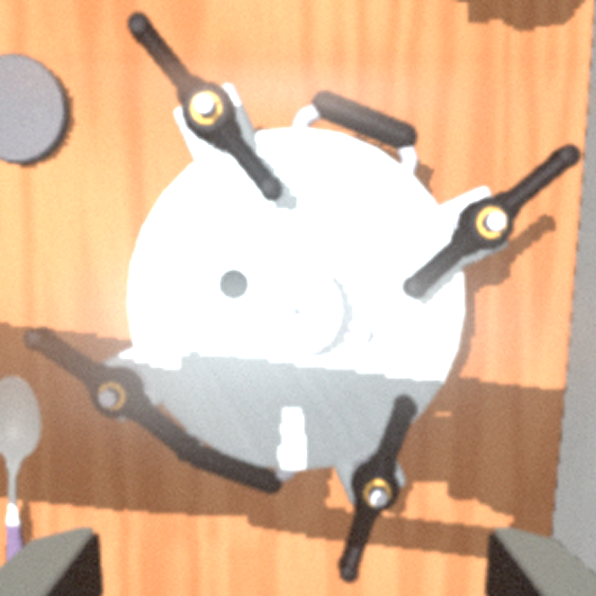

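The zoomed crop shows all four nuts clearly. Each one has two wing tips and a brass ring at its hub, with rings in the crop at (206,107), (491,224), (378,491) and (112,396). Next I'll turn these pixels into positions.

Run:
```python
from h import *
s=np.load("w2.npy",allow_pickle=True).item()
f=lambda p:np.array(p,float)/2.25+[148,5]
ring=cast(s,f([(206,107),(491,224),(378,491),(112,396)]),.169)[:,:2]
A=cast(s,f([(140,25),(568,157),(349,568),(37,340)]),.168)[:,:2]
B=cast(s,f([(273,187),(418,287),(405,405),(190,440)]),.168)[:,:2]
c=ring.mean(0);print("c",c,"r",np.linalg.norm(ring-c,axis=1),np.degrees(np.arctan2(*(ring-c).T[::-1])))
print("mid-ring",((A+B)/2-ring).round(4).tolist());d=A-B;print(np.linalg.norm(d,axis=1),np.degrees(np.arctan2(d[:,1],d[:,0])))
a=np.arctan2(*(ring-c).T[::-1]); z=np.exp(1j*(a-np.arange(4)*-np.pi/2)); th=np.angle(z.mean())
ax=c+.1*np.c_[np.cos(th-np.arange(4)*np.pi/2),np.sin(th-np.arange(4)*np.pi/2)]
print(np.degrees(th),ax.round(4).tolist(),(ring-ax).round(4).tolist())
np.save("ax.npy",ax);np.save("wa.npy",np.arctan2(d[:,1],d[:,0]))
```

```text
c [0.54173129 0.0380237 ] r [0.09966493 0.09898488 0.09874901 0.09953516] [ 114.42041844   23.98732351  -65.25874008 -155.48214932]
mid-ring [[0.0006, 0.0002], [0.0008, 0.0007], [-0.0008, 0.0008], [0.0011, 0.0025]]
[0.09115896 0.08988622 0.08997514 0.08827299] [ 130.25787763   41.49733042 -106.66287252  145.74100442]
114.41671369469667 [[0.5004, 0.1291], [0.6328, 0.0794], [0.5831, -0.053], [0.4507, -0.0033]] [[0.0001, -0.0003], [-0.0006, -0.0011], [-0.0, 0.0014], [0.0005, 0.0]]
```

```bash
cat >> h.py <<'E'
import json, os
AX=np.load("ax.npy"); RAD=np.radians(114.42-90*np.arange(4)); R=.040
S=json.load(open("s.json")) if os.path.exists("s.json") else dict(w=[float(a) for a in np.load("wa.npy")],h=[None]*4)
def save(): json.dump(S,open("s.json","w"))
wrap=lambda a:(a+np.pi)%(2*np.pi)-np.pi
u=lambda a:np.array([np.cos(a),np.sin(a)])
def yaw(o): return np.arctan2(o["eef_rot"][1,0],o["eef_rot"][0,0])
def avg(n=3):
    os_=[]
    for k in range(n):
        os_.append(manip.observe())
        if k<n-1: manip.sleep(.02)
    return os_[-1],np.mean([o["force"] for o in os_],0),np.mean([o["wrist_torque"] for o in os_],0)
class Nut:
    """one visit: choose wing end (most outward over the sweep) and tool flip"""
    def __init__(s,i,sweep):
        s.i=i; w=S["w"][i]
        s.a=min([w,w+np.pi],key=lambda a:abs(wrap(a-sweep/2-RAD[i])))
        q1=np.arctan2(AX[i][1],AX[i][0])
        c=[s.a+k*np.pi for k in range(-3,4)]
        t=min(c,key=lambda t:abs(t-sweep/2-np.pi/2-q1)); s.off=t-s.a
    def pose(s,a,z,r=R,lat=0):
        t=a+s.off; y=np.array([np.sin(t),-np.cos(t)])
        return np.r_[AX[s.i]+r*u(a)+lat*y,z],Rz(t)
    def over(s,lat=0,z=.2): manip.reach(*s.pose(s.a,z,lat=lat)); 
    def touch(s,ztop=.1705):
        """finger (opening 30 mm) onto the wing's top; returns nut origin height"""
        p,Q=s.pose(s.a,ztop+.004,r=.032,lat=.021); manip.move_l(p,Q,feed=.15)
        p[2]-=.012; hit=manip.move_l(p,feed=.012,f_stop=3); o=manip.observe()
        z=o["eef_pos"][2]; S["h"][s.i]=z-.010; save()
        print("touch",s.i,hit,"h=%.2f"%(1e3*S["h"][s.i]),"F",o["force"].round(1),"t",round(o["time_s"],2))
        p[2]=z+.006; manip.move_l(p,feed=.15); return hit
    def grip(s,eff=30):
        _,s.f0,s.m0=avg()
        s.z=S["h"][s.i]-.014
        p,Q=s.pose(s.a,.18); manip.move_l(p,Q,feed=.25)
        p[2]=s.z; manip.move_l(p,feed=.15); manip.gripper_to(.006,eff); s.done=0
    def torque(s):
        o,f,m=avg(); f=f-s.f0; m=m-s.m0; d=o["eef_pos"][:2]-AX[s.i]
        return -(d[0]*f[1]-d[1]*f[0]+m[2]), f, m   # resistance met, clockwise positive = nut resists
    def turn(s,th,step=.25,tmax=None,quiet=False,feed=.06):
        n=max(1,int(np.ceil(th/step-1e-6)))
        for k in range(n):
            s.done+=th/n
            p,Q=s.pose(s.a-s.done,s.z-.0036*s.done); manip.move_l(p,Q,feed=feed)
            T,f,m=s.torque()
            if not quiet: print("  %.2f T=%.3f f=%s mz=%.2f t=%.2f"%(s.done,T,f.round(1),m[2],manip.observe()["time_s"]))
            if tmax and abs(T)>tmax: break
        return T
    def leave(s):
        o=manip.observe(); d=wrap(yaw(o)-s.off-s.a); S["w"][s.i]=float(s.a+d); S["h"][s.i]+=.0036*d; save()
        print("nut",s.i,"turned %.3f"%d,"h=%.2f"%(1e3*S["h"][s.i]),"grip w %.4f"%o["gripper_width"])
        manip.gripper_to(.03); p=o["eef_pos"].copy(); p[2]=.182; manip.move_l(p,feed=.25)
        print("left t %.2f"%manip.observe()["time_s"])
E
python3 - <<'E'
from h import *
S["w"][3]=float(np.radians(147)); save()
n=Nut(0,.8); manip.gripper_to(.03); n.over(.021); print(manip.observe()["time_s"],manip.observe()["gripper_width"])
if n.touch():
    th=(S["h"][0]-.1562)/.0036; print(th)
    n.grip(); print(manip.observe()["time_s"],n.torque()); n.turn(.25); print(manip.observe()["eef_pos"]-n.pose(n.a-n.done,n.z-.0036*n.done)[0])
E
```

```text
5.625 0.029948800840088444
touch 0 False h=152.63 F [ 0.4 -0.4  0.4] t 7.1
```

Run:
```python
from h import *
s=snapshot("wrist"); cv2.imwrite("pics/w3.png",s["frame"][:,:,::-1]); o=manip.observe(); print(o["eef_pos"],yaw(o),AX[0],S)
```

```text
[0.49606996 0.16714764 0.1691564 ] 2.2734052535985283 [0.50039428 0.12908001] {'w': [2.2734288413726986, 0.7242650467015229, -1.8616183150471703, 2.5656340004316642], 'h': [0.152630374657858, None, None, None]}
```

View pics/w3.png

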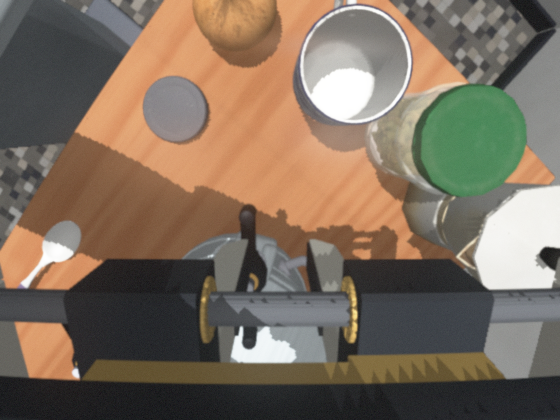

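The picture shows the wing (col ~250, tip at (248,215)) just inside the left finger (cols 217–243). The single-finger touch slid past it, so I'll probe with closed fingers centred on the wing.

```bash
python3 - <<'E'
s=open("h.py").read()
s=s.replace('r=.032,lat=.021); manip.move_l(p,Q,feed=.15)','r=.034); manip.gripper_to(0.0,20); manip.move_l(p,Q,feed=.15)')
s=s.replace('p[2]=z+.006; manip.move_l(p,feed=.15); return hit','p[2]=z+.006; manip.move_l(p,feed=.15); manip.gripper_to(.03); return hit')
open("h.py","w").write(s)
E
python3 - <<'E'
from h import *
n=Nut(0,.8); manip.move_l([*manip.observe()["eef_pos"][:2],.18])
if n.touch():
    th=(S["h"][0]-.1562)/.0036; print(th)
    n.grip(); print(manip.observe()["time_s"],n.torque(),manip.observe()["gripper_width"]); n.turn(.25); print(manip.observe()["eef_pos"]-n.pose(n.a-n.done,n.z-.0036*n.done)[0])
E
```

```text
touch 0 False h=152.62 F [-0.2 -0.4  0.7] t 9.77
```

Run:
```python
from h import *
n=Nut(0,.8); print(n.a,n.off,manip.observe()["eef_pos"],manip.observe()["gripper_width"])
manip.gripper_to(0.0,20); p,Q=n.pose(n.a,.165,r=.036); manip.move_l(p,Q); print(manip.observe()["eef_pos"],p)
p[2]=.142; print(manip.move_l(p,feed=.02,f_stop=3)); o=manip.observe(); print(o["eef_pos"],o["force"],o["time_s"])
s=snapshot("wrist"); cv2.imwrite("pics/w4.png",s["frame"][:,:,::-1])
s=snapshot("scene"); cv2.imwrite("pics/s4.png",cv2.resize(s["frame"][120:260,180:360,::-1],None,fx=4,fy=4))
```

```text
2.2734288413726986 0.0 [0.47841896 0.15501245 0.16860748] 0.029880780800645185
[0.47675164 0.15659009 0.16453121] [0.47713004 0.15655318 0.165     ]
False
[0.47726014 0.15656578 0.14219205] [ 1.09218628  0.01808093 -0.37420697] 12.925
```

View pics/w4.png

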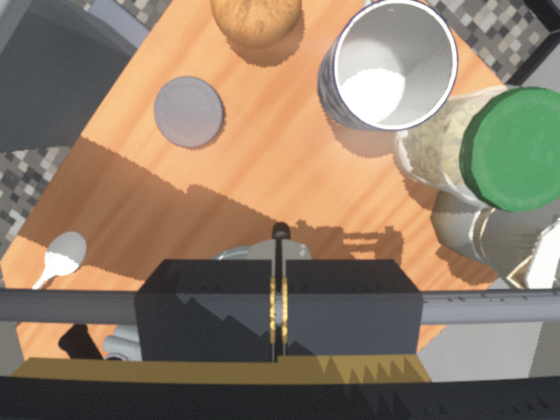

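View pics/s4.png

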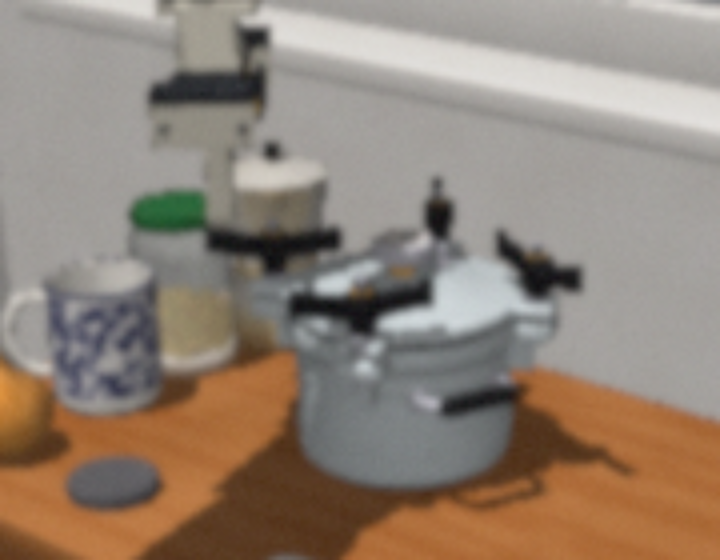

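Run:
```python
from h import *
o=manip.observe(); print(o["gripper_width"],o["grasp_force"],o["eef_pos"],o["force"])
s=snapshot("wrist"); print("tip",cast(s,[(281,230)],.168),cast(s,[(281,230)],.158), "expected tip",AX[0]+.047*u(S["w"][0]))
def proj(s,P):
    T=np.linalg.inv(np.array(s["cam_to_world"])); q=T[:3,:3]@P+T[:3,3]; q=q*[1,-1,-1]
    return cv2.projectPoints(q[None],np.zeros(3),np.zeros(3),np.array(s["K"]),np.array(s["dist"]))[0].ravel()
print("tcp px wrist",proj(s,o["eef_pos"]))
t=snapshot("scene"); print("tcp px scene crop",(proj(t,o["eef_pos"])-[180,120])*4,"tip",(proj(t,np.r_[AX[0]+.047*u(S["w"][0]),.16])-[180,120])*4,"hub",(proj(t,np.r_[AX[0],.16])-[180,120])*4)
t=snapshot("top"); print("hub top px",proj(t,np.r_[AX[0],.168]))
```

```text
0.0006274892742422203 0.0 [0.47725842 0.15657765 0.14217581] [-0.47711097  0.00213841 -0.45128246]
tip [[0.46822545 0.16770927 0.168     ]] [[0.47039476 0.16528249 0.158     ]] expected tip [0.47002152 0.16494776]
tcp px wrist [280.14694308 238.91308412]
tcp px scene crop [221.52062541 262.88641119] tip [205.35888463 240.61807629] hub [268.59186773 239.73229371]
hub top px [217.3670606  187.68453123]
```

Run:
```python
from h import *
n=Nut(0,.8)
p0,_=n.pose(n.a,.142,r=.036); t=np.r_[np.sin(n.a),-np.cos(n.a),0]
for sg in (1,-1):
    h=manip.move_l(p0+sg*.012*t,feed=.02,f_stop=4); o=manip.observe(); d=o["eef_pos"]-p0
    print(sg,h,"lat mm",1e3*d@t,"z",o["eef_pos"][2],"F.t",o["force"]@t,o["force"],o["wrist_torque"],o["time_s"])
manip.move_l(p0,feed=.05)
```

```text
1 False lat mm 11.955618425849067 z 0.14191425462686058 F.t -0.06986126294904021 [-0.80711389  0.84502961 -0.08873171] [-0.09759452 -0.02469041 -0.00470319] 13.925
-1 False lat mm -11.891586881167234 z 0.14201931593031708 F.t -0.21611415637309678 [-0.81979099  0.63368274 -1.14607831] [-0.02539446 -0.01428582  0.05744516] 15.275
```

Run:
```python
from h import *
s=snapshot("wrist")["frame"][:,:,::-1]; t=snapshot("top")["frame"][:,:,::-1]; c=snapshot("scene")["frame"][:,:,::-1]
A=cv2.resize(cv2.imread("pics/w4.png")[200:300,215:350],(400,296)); B=cv2.resize(s[200:300,215:350],(400,296))
C=cv2.resize(t[140:230,170:292],(400,296)); D=cv2.resize(c[130:230,215:350],(400,296))
cv2.imwrite("pics/m5.png",cv2.convertScaleAbs(np.vstack([np.hstack([A,B]),np.hstack([C,D])]),alpha=1.3)); print(manip.observe()["time_s"])
```

```text
15.8167
```

View pics/m5.png

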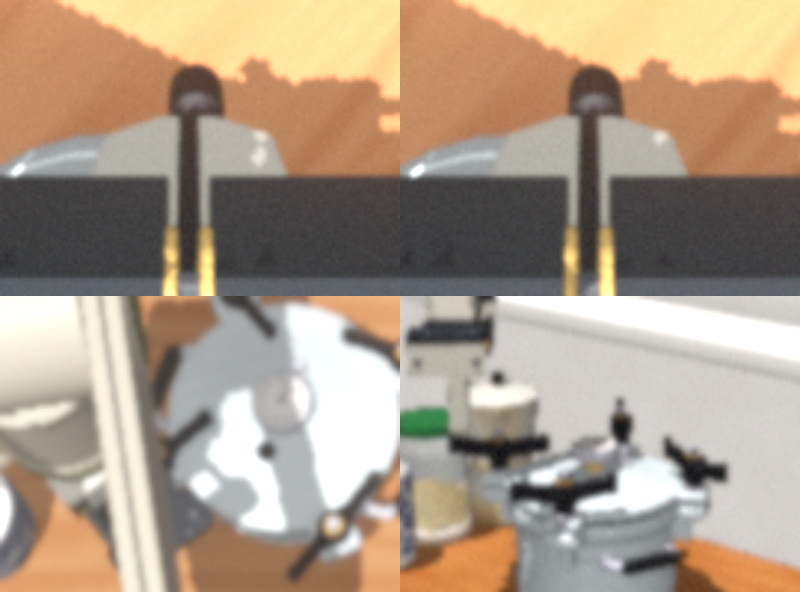

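Run:
```python
from h import *
n=Nut(0,.8)
p,Q=n.pose(n.a,.18); manip.move_l(p,Q,feed=.25); manip.gripper_to(.03,30)
p[2]=.144; manip.move_l(p,feed=.15); manip.gripper_to(.002,30); o=manip.observe(); print(o)
np.save("ob.npy",o,allow_pickle=True)
for n_ in("wrist","scene"): s=snapshot(n_); np.save("x_%s.npy"%n_,s,allow_pickle=True)
```

```text
{'time_s': 17.8667, 'joint_positions': array([ 2.22009636e-01, -1.16856780e-01,  1.81520407e+00,  2.47161610e-06,
        1.44323765e+00, -4.80612978e-01]), 'dq': array([-1.08483608e-03,  2.21918203e-03,  8.16010837e-04, -4.12253784e-05,
       -2.76998811e-04, -1.68932520e-05]), 'joint_efforts': array([-9.30925271e-04, -4.23892450e+01, -4.84456909e+01,  6.19760714e-02,
        5.03012293e-02,  1.48178464e-05]), 'eef_pos': array([0.47454061, 0.15960754, 0.1440307 ]), 'eef_rot': array([[-6.46221115e-01,  7.63150228e-01,  6.98545319e-06],
       [ 7.63150228e-01,  6.46221115e-01,  4.09004721e-06],
       [-1.39282689e-06,  7.97402506e-06, -1.00000000e+00]]), 'force': array([ 0.3508679 ,  0.778403  , -0.35267823]), 'wrist_torque': array([-0.00853862, -0.02339969, -0.03058603]), 'grasp_force': 0.0, 'gripper_width': 0.0017633935271541114}
```

Run:
```python
from h import *
w=np.load("w2.npy",allow_pickle=True).item(); s=np.load("x_scene.npy",allow_pickle=True).item(); xw=np.load("x_wrist.npy",allow_pickle=True).item()
def tri(A,a,B,b):
    o1,o2=A["cam_to_world"][:3,3],B["cam_to_world"][:3,3]
    d1=cast(A,[a],0)[0]-o1; d2=cast(B,[b],0)[0]-o2
    M=np.c_[d1,-d2]; k=np.linalg.lstsq(M,o2-o1,rcond=None)[0]; p,q=o1+k[0]*d1,o2+k[1]*d2
    return ((p+q)/2).round(4),"gap mm %.1f"%(1e3*np.linalg.norm(p-q))
f=lambda p:np.array(p,float)/2.25+[148,5]; g=lambda p:np.array(p,float)/4+[180,120]
for nm,a,b in [("N1hub",(206,107),(275,232)),("N4hub",(112,396),(362,292)),("N2hub",(491,224),(538,257)),("N1tipA",(140,25),(212,242)),("N1tipB",(273,187),(336,239)),("N4tipA",(37,340),(298,302)),("mug?knob gauge",(307,312),(401,272))]:
    print(nm,tri(w,f(a),s,g(b)))
def proj(s,P):
    T=np.linalg.inv(np.array(s["cam_to_world"])); q=(T[:3,:3]@P+T[:3,3])*[1,-1,-1]
    return cv2.projectPoints(q[None],np.zeros(3),np.zeros(3),np.array(s["K"]),np.array(s["dist"]))[0].ravel()
o=np.load("ob.npy",allow_pickle=True).item(); tcp=o["eef_pos"]
out=[]
for S_,c,sc in((xw,(230,200,100,75),4),(s,(205,125,100,75),4)):
    x,y,W,H=c; im=cv2.resize(S_["frame"][y:y+H,x:x+W,::-1],None,fx=sc,fy=sc,interpolation=cv2.INTER_CUBIC); im=cv2.convertScaleAbs(im,alpha=1.3); v=im.copy()
    for P,col in((tcp,(0,0,255)),(tcp+[0,0,.02],(0,255,255)),(np.r_[AX[0]+.05*u(S["w"][0]),.169],(0,255,0)),(np.r_[AX[0]+.05*u(S["w"][0]),.149],(255,0,0)),(np.r_[AX[0],.169],(255,0,255))):
        pt=(proj(S_,P)-[x,y])*sc; cv2.circle(v,tuple(int(k) for k in pt),3,col,1); print(col,pt)
    out.append(np.hstack([im,v]))
cv2.imwrite("pics/m6.png",np.vstack(out))
```

```text
N1hub (array([0.502 , 0.1272, 0.1666]), 'gap mm 5.2')
N4hub (array([ 0.4513, -0.005 ,  0.1654]), 'gap mm 3.1')
N2hub (array([0.6718, 0.0531, 0.1095]), 'gap mm 74.7')
N1tipA (array([0.472 , 0.1639, 0.1595]), 'gap mm 5.8')
N1tipB (array([0.5319, 0.0933, 0.1597]), 'gap mm 4.7')
N4tipA (array([0.4155, 0.022 , 0.1629]), 'gap mm 4.3')
mug?knob gauge (array([0.546 , 0.037 , 0.1423]), 'gap mm 3.2')
(0, 0, 255) [200.54665464 155.60227681]
(0, 255, 255) [201.25552614 202.33669673]
(0, 255, 0) [201.62020268 147.9043543 ]
(255, 0, 0) [200.8489934  104.66832666]
(255, 0, 255) [200.89117069 466.56428962]
(0, 0, 255) [115.92680268 240.68212411]
(0, 255, 255) [114.47433614 215.36148226]
(0, 255, 0) [100.63320627 209.21537534]
(255, 0, 0) [102.16386719 234.60332114]
(255, 0, 255) [168.06929918 208.26774667]
```

View pics/m6.png

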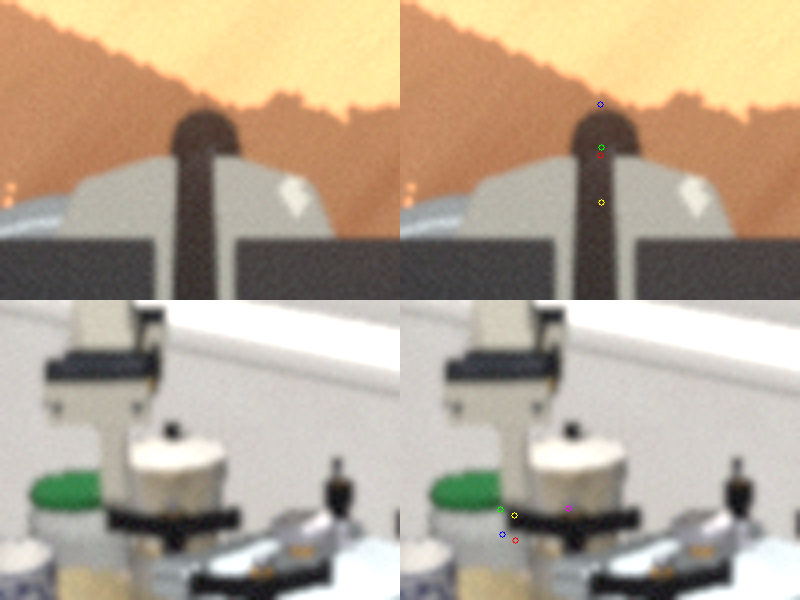

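The two views together suggest the visible finger end sits about 20 mm or more above the reported TCP, so the tip is probably still above the wing. I'll find the real contact by going down slowly with a force stop.

Run:
```python
from h import *
n=Nut(0,.8); p,Q=n.pose(n.a,.144,r=.036); p[2]=.118
print(manip.move_l(p,Q,feed=.025,f_stop=3)); o=manip.observe(); print(o["eef_pos"],o["force"],o["time_s"],o["gripper_width"])
```

```text
True
[0.47512708 0.15941465 0.1401168 ] [-1.70546031 -0.42448931  6.61071631] 18.3833 0.0019135434731698264
```

```bash
python3 - <<'E'
s=open("h.py").read()
s=s.replace("ztop=.1705","ztop=.141").replace("p,Q=s.pose(s.a,.18); manip.move_l(p,Q,feed=.25)","manip.reach(*s.pose(s.a,.16)); p,Q=s.pose(s.a,.16)")
s=s.replace("p[2]=s.z; manip.move_l(p,feed=.15); manip","p[2]=s.z; b=manip.move_l(p,feed=.2,f_stop=8); assert not b, manip.observe()['eef_pos']; manip")
s=s.replace("p[2]=.182","p[2]=.16").replace("feed=.012,f_stop","feed=.015,f_stop").replace("z=.2):","z=.16):")
s=s.replace("p,Q=s.pose(s.a,ztop+.004,r=.034); manip.gripper_to(0.0,20); manip.move_l(p,Q,feed=.15)","p,Q=s.pose(s.a,ztop+.003,r=.036); manip.gripper_to(0.0,20); manip.reach(p+[0,0,.012],Q); manip.move_l(p,feed=.2)")
open("h.py","w").write(s)
E
python3 - <<'E'
from h import *
S["h"][0]=.1301; save()
n=Nut(0,.6); p=manip.observe()["eef_pos"]; p[2]=.155; manip.move_l(p,feed=.25); manip.gripper_to(.03)
n.grip(); o=manip.observe(); print(o["time_s"],o["gripper_width"],o["eef_pos"]); 
if o["gripper_width"]>.005: n.turn(.2)
E
```

```text
20.425 0.009418429917735541 [0.47569721 0.16010811 0.11728111]
  0.20 T=0.002 f=[-0.1  0.8  5.6] mz=0.01 t=20.81
```

Run:
```python
from h import *
n=Nut(0,.6); n.z=S["h"][0]-.014; n.done=.2; n.f0=np.zeros(3); n.m0=np.zeros(3)
o=manip.observe(); print(o["eef_pos"],yaw(o)-n.a,o["gripper_width"],o["grasp_force"],o["force"],o["wrist_torque"], n.pose(n.a-.2,n.z-.00072)[0])
n.turn(.2); o=manip.observe(); print(o["eef_pos"],yaw(o)-n.a,o["gripper_width"],o["grasp_force"],n.pose(n.a-.4,0)[0])
```

```text
[0.48163382 0.16428735 0.11640586] -0.2001876096854791 0.009530727817015234 30.001412630081177 [-0.47231263  0.84262729  5.4439532 ] [ 0.02779513  0.17172962 -0.00440215] [0.48112492 0.16413271 0.11538   ]
  0.40 T=-0.053 f=[-0.5  1.5  5.7] mz=0.05 t=21.19
[0.48900678 0.1676094  0.1157383 ] -0.40010785665969717 0.009531228188202751 30.00126153230667 [0.48847292 0.16726222 0.        ]
```

Run:
```python
from h import *
n=Nut(0,.6); n.z=S["h"][0]-.014; n.f0=np.zeros(3); n.m0=np.zeros(3); n.done=.4
for fs in (4,30):
    p,Q=n.pose(n.a-.6,n.z-.0036*.6)
    h=manip.move_l(p,Q,feed=.06,f_stop=fs); T,f,m=n.torque(); o=manip.observe(); print(fs,h,"yaw",yaw(o)-n.a,"T",T,f,m,o["eef_pos"]-p,o["time_s"])
n.done=.6; n.leave()
s=snapshot("wrist"); cv2.imwrite("pics/w7.png",s["frame"][:,:,::-1]); np.save("w7.npy",s,allow_pickle=True)
```

```text
4 True yaw -0.5096750603906524 T 0.058102788161740006 [2.57909563 1.23865415 3.32559603] [ 0.06941977 -0.38036102  0.05329875] [-3.17535607e-03 -8.86851196e-05  1.58450706e-03] 21.4333
30 False yaw -0.598907929013208 T -0.036952975010788126 [-0.45276081  2.19468525  6.3363509 ] [0.26426965 0.16259261 0.0268522 ] [0.00039107 0.00048903 0.0010056 ] 21.7167
nut 0 turned -0.599 h=127.94 grip w 0.0092
left t 22.62
```

Run:
```python
from h import *
n=Nut(0,.2); print(n.a); n.touch(ztop=.1385)
```

```text
1.6745209123594904
touch 0 True h=128.22 F [-0.7  0.6  5.5] t 24.27
```

```bash
cat >> h.py <<'E'
def go(n,th,feed=.12,step=.4):
    k=max(1,int(np.ceil(th/step-1e-6)))
    for j in range(k):
        n.done+=th/k; p,Q=n.pose(n.a-n.done,n.z-.0036*n.done); manip.move_l(p,Q,feed=feed)
E
python3 - <<'E'
from h import *
manip.gripper_to(0.0,20); C=AX.mean(0)
n=Nut(2,1.2)
manip.reach([*C,.150],n.pose(n.a,0)[1]); hit=manip.move_l([*C,.136],feed=.02,f_stop=3); o=manip.observe(); zg=o["eef_pos"][2]
D=.17125-zg; S["D"]=D; save(); print("gauge",hit,zg,"D",D,"N1 real",1e3*(S["h"][0]+D),o["time_s"],o["force"])
assert hit and .025<D<.033
manip.move_l([*C,.150],feed=.2)
assert n.touch()
h=S["h"][2]+D; print("N3 real",h); assert .1575<h<.161
n.grip(); print("w",manip.observe()["gripper_width"]); go(n,(h-.1547)/.0036); n.leave()
E
```

```text
gauge True 0.13870617745957334 D 0.032543822540426676 N1 real 160.75946459237252 27.0333 [-0.19768164  0.35214821  4.65207591]
touch 2 True h=129.81 F [-2.4  0.8  6.6] t 28.79
N3 real 0.16235651406698146Traceback (most recent call last):
  File "<stdin>", line 9, in <module>
AssertionError
```

Run:
```python
from h import *
tm=lambda:print("t %.2f"%manip.observe()["time_s"])
for i in (2,0):
    th=(S["h"][i]-.1258)/.0036; n=Nut(i,th); n.grip(); print("w",manip.observe()["gripper_width"],th);tm(); go(n,th); tm(); n.leave()
```

```text
w 0.009226010185327739 1.114636535154107
t 30.87
t 32.44
nut 2 turned -1.114 h=125.80 grip w 0.0096
left t 33.36
w 0.009721535952223685 0.6710116810960722
t 35.25
t 36.22
nut 0 turned -0.671 h=125.80 grip w 0.0094
left t 37.13
```

```bash
cat >> h.py <<'E'
def push(i,th=None,F=None,maxth=1.4,r=.043,touch=False,target=None,step=.3,feed=.1):
    """closed fingers push wing i clockwise: by th rad, or until the square force is F"""
    n=Nut(i,th or .6)
    if touch: n.touch(); th=(S["h"][i]-target)/.0036
    z=S["h"][i]-.013; cw=lambda a:np.r_[np.sin(a),-np.cos(a),0]
    def P(a,L,z):
        p,Q=n.pose(a,z,r=r); return p-L*cw(a),Q
    p,Q=P(n.a,.026,.152)
    if touch: manip.move_l(p,feed=.25)
    else: manip.reach(p,Q)
    f0=avg()[1]
    p[2]=z; assert not manip.move_l(p,Q,feed=.25,f_stop=8),"blocked"
    q,_=P(n.a,-.006,z); hit=manip.move_l(q,feed=.05,f_stop=3)
    o=manip.observe(); e=-(o["eef_pos"][:2]-AX[i]-r*u(n.a))@cw(n.a)[:2]
    print("nut",i,"contact",hit,"e=%.1f"%(1e3*e),"t %.2f"%o["time_s"])
    assert hit and .001<e<.022
    ang=lambda o:np.arctan2(*(o["eef_pos"][:2]-AX[i])[::-1])
    a0=ang(o); done=0; tot=th if th else maxth; stop=False
    while done<tot-1e-4 and not stop:
        done=min(done+step,tot); p,Q=P(n.a-done,e,z-.0036*done)
        if F:
            o=manip.observe(); now=max(0,-(o["force"]-f0)@cw(ang(o)+np.arctan2(e,r)))
            stop=manip.move_l(p,Q,feed=feed,f_stop=max(1,F-now))
            o=manip.observe(); f=o["force"]-f0
            print("  now %.1f"%now,stop,"turn %.3f"%-wrap(ang(o)-a0),"sq %.1f"%(-f@cw(ang(o)+np.arctan2(e,r))),f.round(1),"t %.2f"%o["time_s"])
        else: manip.move_l(p,Q,feed=feed)
    o=manip.observe(); d=wrap(ang(o)-a0); S["w"][i]=float(n.a+d); S["h"][i]+=.0036*d; save()
    b=o["eef_pos"]-.004*cw(n.a+d); b[2]=.152; manip.move_l(b,feed=.25)
    print("nut",i,"turned %.3f"%d,"h=%.2f"%(1e3*S["h"][i]),"t %.2f"%manip.observe()["time_s"])
E
sed -i 's/manip.move_l(p,feed=.15); manip.gripper_to(.03); return hit/manip.move_l(p,feed=.2); return hit/' h.py
python3 - <<'E'
from h import *
push(1,touch=True,target=.1258)
E
```

```text
touch 1 True h=130.70 F [-1.5  0.2  6. ] t 39.14
nut 1 contact True e=17.8 t 40.30
nut 1 turned -1.350 h=125.84 t 42.72
```

Run:
```python
from h import *
push(3,touch=True,target=.1258,step=.45,feed=.16)
```

```text
touch 3 True h=129.94 F [-1.7  0.2  6.3] t 46.42Traceback (most recent call last):
  File "<stdin>", line 2, in <module>
  File "h.py", line 79, in push
    p[2]=z; assert not manip.move_l(p,Q,feed=.25,f_stop=8),"blocked"
                   ^^^^^^^^^^^^^^^^^^^^^^^^^^^^^^^^^^^^^^^
AssertionError: blocked
```

Run:
```python
from h import *
o=manip.observe(); print(o["eef_pos"],o["force"],o["time_s"],S["w"],Nut(3,1.1).a,Nut(3,1.1).off,o["joint_positions"])
```

```text
[ 0.39971869 -0.00135308  0.11196658] [0.32225296 0.27600181 0.24837164] 47.2083 [1.0037365677942818, -0.6257646708322496, -2.9760032093081685, 2.5656340004316642] 2.5656340004316642 0.0 [-1.32077968e-01 -3.96700577e-01  2.10599988e+00  2.45188491e-04
  1.43368319e+00 -1.12674899e+00]
```

```bash
python3 - <<'E'
s=open("h.py").read()
a=s.index("        s.a=min([w"); b=s.index("    def pose(s")
s=s[:a]+'''        q1=np.arctan2(AX[i][1],AX[i][0])-.1; q=manip.observe()["joint_positions"]; cur=q[0]+np.pi/2-q[5]
        C=[(a,a+k*np.pi) for a in (w,w+np.pi) if abs(wrap(a-sweep/2-RAD[i]))<1.9 for k in range(-4,5)]
        C=[c for c in C if c[1]<q1+np.pi/2+2.45 and c[1]-sweep>q1+np.pi/2-2.45]
        s.a,t=min(C,key=lambda c:abs(c[1]-cur)); s.off=t-s.a
'''+s[b:]
s=s.replace('step=.3,feed=.1):','step=.3,feed=.1,resume=False):').replace("P(n.a,.026,.152)","P(n.a,.0215,.152)")
s=s.replace("    else: manip.reach(p,Q)\n    f0=avg()[1]\n    p[2]=z; assert not manip.move_l(p,Q,feed=.25,f_stop=8),\"blocked\"",
"    elif not resume: manip.reach(p,Q)\n    f0=avg(2)[1]\n    p[2]=z; manip.move_l(p,Q,feed=.22)")
s=s.replace("n=Nut(i,th or .6)","n=Nut(i,th or maxth)")
s=s.replace('''"t %.2f"%o["time_s"])
        else''','''"t %.2f"%o["time_s"])
            t_=-wrap(ang(o)-a0)
            if stop and not conf and t_<tot-.05: conf=1; stop=False; done=max(0,t_)
        else''').replace("stop=False\n    while","stop=False; conf=0\n    while")
open("h.py","w").write(s)
E
python3 - <<'E'
from h import *
push(3,th=(S["h"][3]-.1258)/.0036,step=.45,feed=.15,resume=True)
n=Nut(1,.5); print(n.a,n.off)
push(1,F=12.5,maxth=.45,feed=.08,step=.45)
E
```

```text
nut 3 contact True e=15.0 t 47.77
nut 3 turned -1.132 h=125.87 t 49.68
-0.6257646708322496 3.141592653589793
nut 1 contact True e=17.1 t 51.29
  now 1.1 True turn 0.111 sq 0.9 [2.9 1.  0.9] t 51.58
  now 0.9 True turn 0.213 sq -0.1 [ 2.  -0.3  1.2] t 51.83
nut 1 turned -0.213 h=125.07 t 52.13
```

Run:
```python
from h import *
push(3,F=12.5,maxth=1.0,feed=.035,step=.4)
```

```text
nut 3 contact True e=17.6 t 53.70
  now 1.5 False turn 0.337 sq 9.1 [10.3 -2.2 -1.6] t 54.34
  now 9.1 True turn 0.359 sq 1.2 [ 1.7 -1.7 -0.6] t 54.58
  now 1.2 False turn 0.690 sq 10.7 [10.3 -7.2 -0.9] t 55.23
  now 10.7 True turn 0.721 sq 1.7 [ 1.6 -1.2 -0.5] t 55.44
nut 3 turned -0.721 h=123.27 t 55.76
```

```bash
python3 - <<'E'
s=open("h.py").read()
a=s.index("        done=min(done+step,tot)"); b=s.index("        else: manip.move_l(p,Q,feed=feed)")
s=s[:a]+'''        o=manip.observe(); now=max(0,-(o["force"]-f0)@cw(ang(o)+np.arctan2(e,r)))
        if F: step=(.45 if done==0 and first is None else first if done==0 else .22 if now<9.3 else .1 if now<11 else .06)
        done=min(done+step,tot); p,Q=P(n.a-done,e,z-.0036*done)
        if F:
            trip=manip.move_l(p,Q,feed=feed,f_stop=16.5-now)
            o=manip.observe(); f=o["force"]-f0; sq=-f@cw(ang(o)+np.arctan2(e,r)); stop=trip or sq>=F
            print("  ",trip,"turn %.3f"%-wrap(ang(o)-a0),"sq %.1f"%sq,f.round(1),"t %.2f"%o["time_s"])
'''+s[b:]
s=s.replace("resume=False):","resume=False,first=None):")
open("h.py","w").write(s)
E
python3 - <<'E'
from h import *
push(0,F=11.9,maxth=1.3,feed=.045)
push(2,F=11.9,maxth=1.3,feed=.045)
E
```

```text
nut 0 contact True e=19.4 t 57.27
   False turn 0.434 sq 4.1 [-3.5  4.6  0.5] t 57.92
   False turn 0.654 sq 4.5 [-2.8  5.4  0.3] t 58.30
   False turn 0.856 sq 7.7 [-3.2  9.2  0.5] t 58.68
   False turn 1.050 sq 10.4 [-0.9 14.   0.4] t 59.07
   False turn 1.136 sq 13.5 [ 0.2 18.1 -0. ] t 59.33
nut 0 turned -1.136 h=121.71 t 59.65
nut 2 contact True e=20.9 t 63.38
   False turn 0.401 sq 7.1 [0.9 9.7 1.1] t 64.02
   False turn 0.614 sq 7.3 [ 4.  10.1 -0.4] t 64.40
   False turn 0.822 sq 9.5 [ 6.7 11.4 -2.3] t 64.78
   False turn 0.911 sq 10.1 [10.  11.9 -1.7] t 65.04
   False turn 1.001 sq 11.6 [13.2 12.6 -3.2] t 65.30
   False turn 1.051 sq 13.5 [15.1 13.8 -3.9] t 65.55
nut 2 turned -1.051 h=122.02 t 65.88
```

Run:
```python
from h import *
o=manip.observe(); q=o["joint_positions"]; print(o["time_s"],o["eef_pos"],"cur",q[0]+np.pi/2-q[5],q[5],S["w"])
for i,sw in((1,.88),(3,.38)):
    for a in (S["w"][i],S["w"][i]+np.pi):
        for k in range(-3,4):
            t=a+k*np.pi
            p=np.r_[AX[i]+.043*u(a)-.0215*np.array([np.sin(a),-np.cos(a)]),.15]
            s=manip.solve_ik(p,Rz(t)); 
            p2=np.r_[AX[i]+.043*u(a-sw)-.0215*np.array([np.sin(a-sw),-np.cos(a-sw)]),.12]; s2=manip.solve_ik(p2,Rz(t-sw))
            if s is not None and s2 is not None and -2<t<5: print(i,"a %.2f rel %.2f t %.2f"%(a,wrap(a-RAD[i]),t),"q6 %.2f->%.2f"%(s[5],s2[5]),p.round(3), "maxdq %.2f"%np.abs(s-q).max())
```

```text
65.875 [ 0.63250547 -0.07150002  0.15463946] cur 2.157333037352264 -0.7793400933139281 [-0.1319104956077517, -0.8391732168894067, -0.8853889759716003, 3.8542611854968345]
1 a -0.84 rel -1.27 t 2.30 q6 -0.72->0.12 [0.678 0.062 0.15 ] maxdq 0.21
1 a 2.30 rel 1.88 t 2.30 q6 -0.65->0.27 [0.588 0.097 0.15 ] maxdq 0.27
3 a 3.85 rel 0.29 t 0.71 q6 0.63->1.03 [ 0.432 -0.048  0.15 ] maxdq 1.41
3 a 3.85 rel 0.29 t 3.85 q6 -2.51->-2.12 [ 0.432 -0.048  0.15 ] maxdq 1.73
3 a 7.00 rel -2.86 t 0.71 q6 0.84->1.20 [0.469 0.041 0.15 ] maxdq 1.62
3 a 7.00 rel -2.86 t 3.85 q6 -2.31->-1.95 [0.469 0.041 0.15 ] maxdq 1.53
```

```bash
cat > fin.py <<'E'
from h import *
T=lambda:manip.observe()["time_s"]
def visit(i,a,t,e,th,F,tend,line):
    cw=lambda a:np.r_[np.sin(a),-np.cos(a),0]; r=.043
    z=S["h"][i]-.013; P=lambda a_,L,z:np.r_[AX[i]+r*u(a_),z]-L*cw(a_)
    Q=lambda d:Rz(t-d); f0=manip.observe()["force"]
    p=P(a,.0215,.152)
    manip.move_l(p,Q(0),feed=.3) if line else manip.reach(p,Q(0))
    p[2]=z; print("at %.2f"%T()); manip.move_l(p,feed=.22)
    done=0; k=int(np.ceil(th/.42))
    for j in range(k):
        done+=th/k; manip.move_l(P(a-done,e,z-.0036*done),Q(done),feed=.1)
    while 1:
        o=manip.observe(); d=a-done; f=o["force"]-f0; sq=-f@cw(d)
        print(i,"done %.2f sq %.1f"%(done,sq),f.round(1),"t %.2f"%o["time_s"])
        if sq>=F or o["time_s"]>tend: break
        done+=.16 if sq<9 else .09 if sq<10.5 else .06
        manip.move_l(P(a-done,e,z-.0036*done),Q(done),feed=.06)
    S["w"][i]=a-done; S["h"][i]-=.0036*done; save()
    b=manip.observe()["eef_pos"]-.005*cw(a-done); b[2]+=.03; manip.move_l(b,feed=.2); print("off %.2f h %.2f"%(T(),1e3*S["h"][i]))
visit(1,S["w"][1],S["w"][1]+np.pi,.0171,.78,11.5,68.3,True)
visit(3,S["w"][3],S["w"][3]-np.pi,.0176,.30,11.5,70.7,False)
E
python3 fin.py
```

```text
at 66.49
1 done 0.78 sq 9.9 [10.1  4.9 -1.8] t 67.91
1 done 0.87 sq 11.9 [12.6  4.5 -1.3] t 68.16
off 68.47 h 121.94
at 69.40
3 done 0.30 sq 4.8 [ 3.9 -3.5 -3.7] t 70.19
3 done 0.46 sq 9.5 [ 4.  -8.7 -3.9] t 70.50
3 done 0.55 sq 12.3 [  2.9 -12.   -3.4] t 70.75
off 71.07 h 121.29
```

```bash
python3 -c "
from rig import manip
print(manip.hand_in())"
```

```text
the job is handed in; nothing more can be done
None
```

I handed the job in at about 71.1 s of the 72 s limit. All four nuts last read 11.9–13.5 N square to the wing (about 0.51–0.58 Nm), but I had no time to re-check the first pair (a/c or b/d) after tightening the second, and I did not measure the lid's level, its seating, or the exact part-way height.

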